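# Shut the sample case, then free the sagging bolt and hold the pen's gate ajar

### The job

Get ready for a colleague to stow the orange sample case in the bottle pen: first press the case's sprung lid down until it snaps shut and stays shut by itself. Then work the gate's sagging bolt free, lifting it by its red knob so that its nose clears the bent-up yellow keeper while you pull it back, and swing the gate towards you until it is ajar by about a hand's breadth (roughly 25 degrees). The gate closes itself, so finish still holding it steady and ajar with the gripper, without letting go; leave the flask, the beaker and the bottle where they stand.

Things in the scene. Friction and masses are not known exactly. Their poses are not given: they have to be found in the camera images.
- cage: Fixed bottle pen: grey frame, clear panels, stock bottles inside; 280 mm wide (y), 215 mm deep, 140 mm high. Origin at bench level under the middle of the closed gate (its front); x points into the pen, away from the robot, y left along the closed gate to the gate's hinge, z up. Place and yaw (within 0.2 rad of straight) vary. Heights in these notes are above the bench.
- gate (a joint): Angle of the blue-framed clear gate (230 mm wide, 14 mm thick, top at 140 mm), rad: 0 closed; grows to 1.2 as its free (right, -y) edge swings towards the robot, clockwise seen from above. A spring closes it: 0.25 N m closed, 0.45 N m at 0.4 rad, 2 to 3 N at the knob. With the bolt in the keeper it moves only about 0.02 rad.
- gate_hinge (a point): Point on the gate's upright hinge axis at the gate's top (140 mm), 120 mm to the left (+y of the pen) of the pen's origin. Turns with the gate: its y axis runs along the gate from the free edge to the hinge.
- gate_edge (a point): Top of the gate's free edge, 230 mm from the hinge axis.
- bolt_knob (a point): Centre of the bolt's red knob, an upright cylinder 24 mm across, 30 mm high; 220 mm above the bench at rest, 185 mm from the hinge axis while the bolt is home, above the middle of the gate's thickness. A 10 mm stem joins it to the rod, 56 mm below. Two aluminium rod guides on the gate, tops at 198 mm, 37 mm right and 88 mm left of the home knob. Grip from above, across or along the rod.
- bolt (a joint): How far the bolt is drawn back along the gate towards the hinge, m: 0 home in the keeper, 0.05 fully back. About 1 N friction; stays where put. The bolt (12 mm steel rod, about 0.2 kg) has a lug under its nose that hangs behind the keeper's lip: unlifted it stops after about 5 mm. At 0.03 or more the nose is clear and the gate free.
- bolt_lift (a joint): How far the bolt is lifted in its worn guides, m: 0 sagging (it falls back by its weight), 0.018 at most. To pass the lip it must be lifted 0.013 or more while it is drawn from 0 to 0.022; beyond that it may drop.
- keeper_lip (a point): Middle of the top edge of the yellow keeper's bent-up lip, 156 mm above the bench, on the right gate post, 118 mm to the right (-y of the pen) of the pen's origin. Two yellow cheeks to 185 mm height stand before and behind the bolt's nose there.
- case: Fixed orange sample case, 130 mm (x) by 180 mm (y) by 60 mm high without its lid. Origin at the centre of its underside; its x axis points from the opening edge to the hinge edge (away from the robot). Place and yaw vary.
- lid (a joint): Angle of the case's orange lid (130 by 180 mm, 18 mm thick), rad: 0 shut. It starts ajar at about 0.4 to 0.6, held by a spring; it opens upwards, its free edge nearest the robot. A snap catch at the middle of the free edge acts over the last 8 mm: pressing home takes 12 to 15 N at lid_press, then the lid stays below 0.02 by itself; short of that it springs up or hangs near 0.05.
- lid_press (a point): Point on the lid's upper face to press on, in the middle of its width, 95 mm from the hinge line (35 mm from the free edge); 78.5 mm above the bench when shut.
- lid_hinge (a point): Middle of the lid's hinge line, 60 mm above the bench, 65 mm along the case's +x axis from its origin.
- flask: Glass volumetric flask, 60 mm across, 170 mm tall, loose; bystander. Origin under its centre. The three bystanders swap places.
- beaker: Green glass beaker, 68 mm across, 85 mm tall, loose; bystander. Origin under its centre.
- bottle: Amber bottle with black cap, 60 mm across, 130 mm tall, loose; bystander. Origin under its centre.
Not all that is in view belongs to the job. What is shaped like the case but grey, pink or white is not meant.

How it is judged:
By the outcome, as a careful person would: the job done as asked, in the order asked, and still so for the second after the job is handed in, while the arm keeps its last pose, push and grip.
It also fails if it takes over 58 s, if anything falls off the work surface, if the arm or the gripper's body presses on something with over 40 N, if the wrist force passes 120 N, or if a joint passes its speed limit or range.

### The arm

A 6-joint arm with a two-finger parallel gripper is mounted at the origin on the work surface. World frame = base frame: x ahead of the robot, y to its left, z up, the work surface at z = 0. Lengths are in m, angles in rad, forces in N, time in s.
With the tool pointing down it reaches from about 0.35 to 0.925 m from the base axis. Payload 6.4 kg.
Tool frame: the origin (TCP) lies between the finger pads; the fingertips stand 14 mm ahead of it and the grasp point (between the pads) lies 5 mm behind it (tip_extent is the z of the fingertips in the tool frame, in m); z points along the fingers, y is the line along which they close (so a half turn about z gives the same grasp; the last joint's range is limited). The gripper opens to 85 mm and grips with 20 to 120 N. Pads are 22 mm wide; open, the fingers measure 114 mm over their backs; the gripper's body (76 mm by 85 mm) begins 54 mm behind the grasp point. The pads swing forward as they close: fully open they stand 13 mm farther back than shut.
Start: joints at [-1.435, 0.245, 1.558, -0, 1.339, -0.174], TCP at [0.198, -0.619, 0.245] pointing down, gripper open.
Joint ranges: [-3.13, 3.13], [-1.02, 2.26], [0.13, 2.54], [-0.95, 4.09], [0.21, 2.88], [-2.74, 2.74]. Speed limits (rad/s): [2.57, 2.57, 3.14, 3.14, 3.14, 3.14].

### API

Orientations are given as a unit quaternion [w, x, y, z].
In Python, from bench import state, grab_frame, job_done, tip_extent gives the robot as it stands.
- The arm moves only by the tool apply_moves, never from a script. Its argument "rows" is a list that holds one entry, the list of rows, each a list of 7 numbers: the shift along the tool's x, y, z in cm, then the turn, a rotation vector about the tool's x, y, z in rad, then the finger opening in cm, from 0 to 8.54. A call has 1 to 5 rows; each row is the pose to reach, as a shift and turn from the pose commanded when the call began, along the tool's axes at that moment; what a row does not reach only later rows make up. A row lasts 1/10 s, in which the tool goes at most 50 mm and 8.59 degrees, less where a joint would pass 70% of its speed; a pose out of reach is approached as far as the arm can. A call with a gripper value outside its range is refused whole. The fingers move at their own pace and stop on an object; "grip_force" is the grip in N (left out, the last holds). Time passes only in rows, so rows that repeat a pose let the fingers close. It gives the time, the measured TCP pose, the force, the opening and the grip force at its end, in the units of the state.
- state(): the state, without advancing time (a new reading comes with each control period).
- grab_frame(name): name is "scene" or "top" or "wrist"; returns a dict with "color" (420x560x3 uint8, red, green, blue), "depth" (420x560 float32, m along the optical axis (not along the pixel's ray), 0 where there is no reading), "mtx" (3x3 intrinsics, pixels), "k1" (the pictures are not rectified: a ray, as slopes to the right and down, at radius r is drawn at 1 + k1 r^2 times it, then the intrinsics apply), "cam_to_world" (4x4, takes a point from camera to world coordinates). Camera axes: x right, y down, z forward; pixel columns grow to the right and rows downward; lengths in m; the calibration is good to about 2 mm. A picture is of the moment at which its call begins.
- job_done(): hands the job in; it is judged then, once.
The state is a dict: "time": time; "q": joint angles; "dq": joint speeds; "effort": joint torques, N m; "tool_pos": TCP position; "orientation": TCP orientation; "wrist_force": force on the tool from outside, world axes, zero at the start; "wrist_torque": the same for the moment, N m; "grip_width": finger opening in m; "grip_force": force on a finger pad.
Only numpy, scipy, OpenCV 4.12 (cv2) and the standard library are available. Lean on these libraries where they do the work, as an engineer would, in place of code of your own. Each camera call takes 0.05 s, during which the arm holds its last target. There are 200 camera calls.

## Working session

There is one attempt and no reset: what is moved stays moved. The work goes in short steps, Python scripts to look and compute and a tool call to move; the robot and the scene stay as the last step left them, time stands still between calls to the robot, and variables do not carry over. Pictures are saved under pics/ and viewed, at most 10 in all, crops included, and the job is handed in when it is done.

Besides the shell and the picture viewer there is one more tool, called after ">>>" in YAML: its name, and indented under it one key for each argument. apply_moves: Moves the arm, as the interface text tells. Its arguments: {"type":"object","properties":{"rows":{"type":"array","items":{"type":"array","items":{"type":"array","items":{"type":"number"}}}},"grip_force":{"type":"number"}},"required":["rows"]}

```bash
mkdir -p pics; cat > h.py <<'E'
import numpy as np, cv2
from bench import state, grab_frame, job_done, tip_extent
from scipy.spatial.transform import Rotation as R
def save(f,n): cv2.imwrite('pics/'+n,f['color'][:,:,::-1])
def ray(f,u,v):
    d=cv2.undistortPoints(np.array([[[u,v]]],float),f['mtx'],np.array([f['k1'],0,0,0,0]))[0,0]
    T=f['cam_to_world']; return T[:3,3],T[:3,:3]@np.array([d[0],d[1],1.])
def onz(f,u,v,z):
    o,d=ray(f,u,v); return o+d*(z-o[2])/d[2]
def cloud(f):
    h,w=f['depth'].shape; uv=np.stack(np.meshgrid(np.arange(w),np.arange(h)),-1).reshape(-1,1,2).astype(float)
    d=cv2.undistortPoints(uv,f['mtx'],np.array([f['k1'],0,0,0,0])).reshape(h,w,2)
    z=f['depth'][...,None]; p=np.concatenate([d*z,z],-1); T=f['cam_to_world']
    return p@T[:3,:3].T+T[:3,3]
def Rt(): 
    q=state()['orientation']; return R.from_quat([q[1],q[2],q[3],q[0]])
def rel(p,down_yaw=None):
    "shift (cm, tool axes) to world p; "
    s=state(); return Rt().inv().apply(np.array(p)-s['tool_pos'])*100
E
python3 - <<'E'
from h import *
for n in('scene','top'):
    f=grab_frame(n); save(f,n+'0.png'); np.savez(n+'0.npz',**f); print(n,f['mtx'][0,0],f['k1'],f['cam_to_world'].round(3).tolist(),(f['depth']>0).mean())
s=state();print(s,tip_extent)
E
```

```text
scene 460.13921821604504 -0.09946652209128584 [[-0.269, 0.644, -0.716, 1.439], [0.963, 0.182, -0.198, 0.321], [0.003, -0.743, -0.669, 1.032], [0.0, 0.0, 0.0, 1.0]] 0.9959183673469387
top 402.1811435339321 -0.06728867089684128 [[-0.016, -0.993, 0.113, 0.343], [-1.0, 0.013, -0.027, 0.073], [0.026, -0.114, -0.993, 1.37], [0.0, 0.0, 0.0, 1.0]] 0.9960119047619047
{'time': 0.1, 'q': array([-1.43507687e+00,  2.45752851e-01,  1.55891475e+00,  2.92852676e-05,
        1.33871831e+00, -1.74111409e-01]), 'dq': array([ 0.00018882, -0.0016235 , -0.00300692, -0.0012916 ,  0.00252766,
        0.00064611]), 'effort': array([ 3.44220780e-05, -4.30672467e+01, -3.27127755e+01, -1.20297309e-04,
        2.82331748e-03,  2.23491872e-05]), 'tool_pos': array([ 0.19812137, -0.61855639,  0.24427282]), 'orientation': array([-8.96189885e-04,  9.88024707e-01,  1.54293144e-01,  3.14550246e-05]), 'wrist_force': array([ 0.4992153 , -0.53642171, -0.07192392]), 'wrist_torque': array([-0.00295192, -0.03980132,  0.02821803]), 'grip_force': 0.0, 'grip_width': 0.08545820191728136} 0.014
```

View pics/scene0.png

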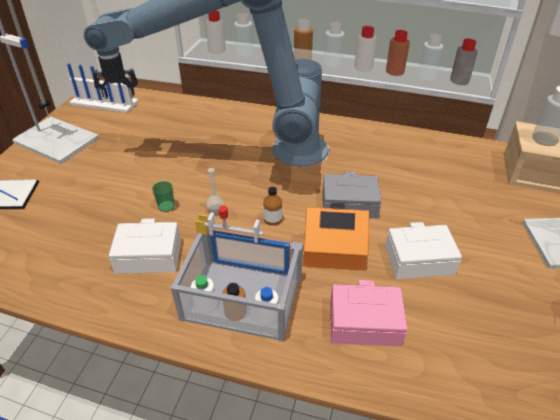

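View pics/top0.png

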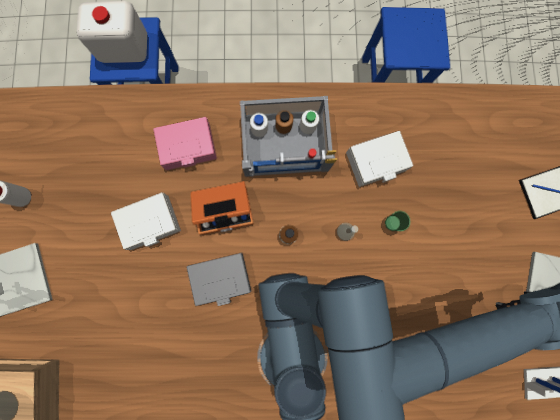

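The scene view shows the orange case at (336,238) and the knob at (223,212). In the top view the orange case is at (222,208), the red knob at (312,153) and the keeper at (331,153). The bottle, flask and beaker are at (288,235), (347,231) and (397,222). Case-shaped items in the top view are grey (218,279), pink (185,143), white (145,221) and (380,158), and orange. Only the orange one fits the description.

```bash
python3 - <<'E'
from h import *
fs={n:dict(np.load(n+'0.npz')) for n in('scene','top')}
for n,f in fs.items(): f['k1']=float(f['k1'])
def comps(f,lo,hi,lo2=None,hi2=None,mn=15):
    h=cv2.cvtColor(f['color'],cv2.COLOR_RGB2HSV); m=cv2.inRange(h,lo,hi)
    if lo2: m|=cv2.inRange(h,lo2,hi2)
    n,l,s,c=cv2.connectedComponentsWithStats(m); return [(s[i],c[i],l==i) for i in range(1,n) if s[i][4]>=mn]
for n,f in fs.items():
    P=cloud(f)
    for nm,a in dict(red=((0,170,110),(4,255,255),(174,170,110),(180,255,255)),yellow=((20,150,120),(32,255,255)),orange=((5,200,150),(14,255,255)),blue=((105,150,60),(125,255,255))).items():
        for s,c,m in comps(f,*a,mn=12 if nm in('red','yellow') else 150):
            p=P[m]; print(n,nm,s.tolist(),c.round(1),np.median(p,0).round(3),p.min(0).round(3),p.max(0).round(3))
# lid: orange plane fit in top
f=fs['top'];P=cloud(f);h=cv2.cvtColor(f['color'],cv2.COLOR_RGB2HSV)
m=cv2.inRange(h,(4,180,120),(16,255,255)); m[:, :180]=0;m[:,260:]=0;m[:170]=0;m[245:]=0
p=P[m>0];p=p[p[:,2]>.075]
for _ in range(4):
    A=np.c_[p[:,:2],np.ones(len(p))];k=np.linalg.lstsq(A,p[:,2],rcond=None)[0];r=p[:,2]-A@k;p=p[abs(r)<.006]
print('lid plane',k,len(p),np.arctan(np.hypot(*k[:2])), 'dir up',np.arctan2(k[1],k[0]))
rct=cv2.minAreaRect(p[:,:2].astype(np.float32));b=cv2.boxPoints(rct);print(rct);print(np.c_[b,np.c_[b,np.ones(4)]@k].round(3))
for nm,(x0,y0,x1,y1) in dict(a=(165,170,345,250),b=(230,85,345,185)).items():
    pass
c=np.vstack([cv2.resize(f['color'][165:250,180:420],None,fx=2.8,fy=2.8),cv2.resize(f['color'][85:180,180:420],None,fx=2.8,fy=2.8)])
cv2.imwrite('pics/crop1.png',c[:,:,::-1])
E
```

```text
scene red [209, 11, 10, 10, 84] [213.8  15.7] [-0.63  -0.593  0.253] [-0.671 -0.62   0.228] [1.439 0.321 1.032]
scene red [362, 27, 11, 10, 98] [367.4  31.5] [-0.627  0.15   0.253] [-0.657  0.126  0.232] [-0.609  0.172  0.268]
scene red [394, 30, 13, 12, 117] [400.4  36. ] [-0.628  0.299  0.252] [-0.666  0.272  0.225] [1.439 0.322 1.032]
scene red [462, 39, 13, 12, 123] [468.4  44.5] [-0.629  0.596  0.252] [-0.666  0.321  0.222] [1.439 0.621 1.032]
scene red [219, 206, 9, 12, 84] [223.  211.4] [ 0.644 -0.054  0.231] [ 0.624 -0.065  0.21 ] [ 0.651 -0.045  0.237]
scene yellow [195, 214, 13, 20, 166] [201.3 224. ] [ 0.651 -0.121  0.167] [ 0.444 -0.233 -0.005] [1.439 0.321 1.032]
scene blue [211, 232, 78, 42, 525] [250.1 249.6] [0.637 0.008 0.133] [ 0.624 -0.1    0.023] [1.439 0.321 1.032]
top red [93, 7, 15, 14, 162] [99.6 13.2] [ 1.247  0.698 -0.022] [ 0.343  0.073 -0.03 ] [1.275 0.725 1.37 ]
top red [309, 149, 7, 8, 42] [312.1 152.5] [ 0.632 -0.057  0.235] [ 0.624 -0.066  0.225] [ 0.643 -0.048  0.238]
top yellow [327, 159, 10, 2, 12] [331.  159.2] [ 0.625 -0.119  0.183] [ 0.624 -0.136  0.153] [ 0.632 -0.11   0.187]
top blue [363, 7, 87, 75, 4456] [410.5  40.8] [ 1.29  -0.578 -0.286] [ 0.343 -0.747 -0.738] [1.447 0.073 1.37 ]
top blue [90, 18, 88, 66, 2171] [136.1  61.4] [ 1.165  0.607 -0.287] [ 0.343  0.073 -0.753] [1.395 0.846 1.37 ]
lid plane [-0.7349812  -0.15960845  0.52645189] 568 0.6448513167339031 dir up -2.927752930096962
((0.5185933709144592, 0.22976045310497284), (0.07865546643733978, 0.18602992594242096), 21.22395896911621)
[[0.448 0.302 0.149]
 [0.516 0.129 0.127]
 [0.589 0.157 0.068]
 [0.522 0.331 0.09 ]]
```

View pics/crop1.png

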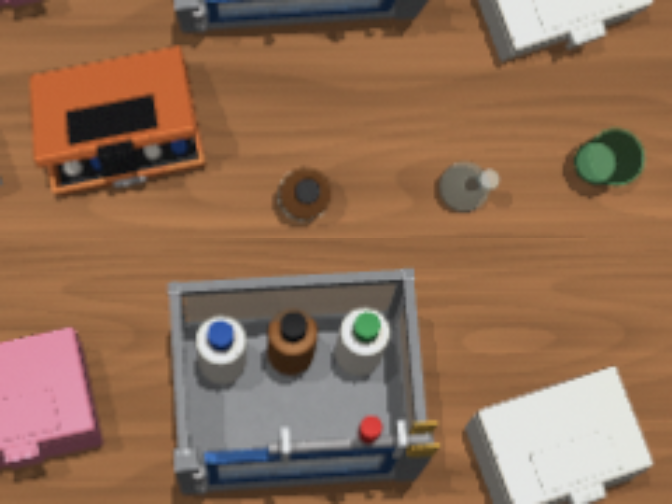

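The crop confirms the orange case with its lid ajar and black label, its free edge towards the robot. The red knob is on the gate, with the keeper to its right. Next I work out the frames.

```bash
python3 - <<'E'
from h import *
f=dict(np.load('top0.npz'));f['k1']=float(f['k1'])
g=dict(np.load('scene0.npz'));g['k1']=float(g['k1'])
A=lambda u,v,z:onz(f,180+u/2.8,165+v/2.8,z)
B=lambda u,v,z:onz(f,180+u/2.8,85+(v-238)/2.8,z)
l,r=A(52,190,.058),A(203,163,.058); print('case front',l,r,np.linalg.norm(l-r))
yv=(l-r)/np.linalg.norm(l-r);xv=np.array([yv[1],-yv[0],0]);print('yaw',np.arctan2(xv[1],xv[0]))
h=(l+r)/2+.13*xv;print('hinge',h,'press',h-.095*xv)
for n,u,v,z in(('backL',172,285,.14),('backR',412,272,.14),('knob',370,421,.235),('postL',185,460,.14),('postR',430,440,.185)):
    print(n,B(u,v,z).round(3))
print('knob top',onz(f,312.1,152.5,.235), 'flask',A(463,187,.03),'flasktop',A(488,179,.17),'bottle',A(306,190,.13),'beaker',A(610,160,.08))
# knob triangulate
o1,d1=ray(f,312.1,152.5);o2,d2=ray(g,223,211.4)
M=np.c_[d1,-d2];t=np.linalg.lstsq(M,o2-o1,rcond=None)[0];print('tri',o1+d1*t[0],o2+d2*t[1])
# gate direction: points at rod/gate heights
P=cloud(f)
for s,zr in(('gate',(.125,.15)),('rod',(.15,.205))):
    m=(P[...,2]>zr[0])&(P[...,2]<zr[1])&(P[...,0]>.55)&(P[...,0]<.68)&(P[...,1]>-.10)&(P[...,1]<.10)
    p=P[m]; k=np.polyfit(p[:,1],p[:,0],1);r=p[:,0]-np.polyval(k,p[:,1]);p=p[abs(r)<.012];k=np.polyfit(p[:,1],p[:,0],1);print(s,len(p),k,'yaw',-np.arctan(k[0]))
m=(P[...,2]>.13)&(P[...,2]<.15)&(P[...,0]>.76)&(P[...,0]<.9)&(abs(P[...,1])<.15);p=P[m];k=np.polyfit(p[:,1],p[:,0],1);print('back',len(p),k)
s=Rt();print(s.as_matrix().round(3))
for p in ([.2,-.62,.4],[.42,-.3,.4],[.46,0,.4],[.5,.23,.3]):print(rel(p).round(1))
E
```

```text
case front [0.41354026 0.29951698 0.058     ] [0.44270123 0.1238218  0.058     ] 0.1780987283003514
yaw 0.16447542716460534
hinge [0.55636631 0.23295492 0.058     ] press [0.4626484  0.21740011 0.058     ]
backL [0.824 0.153 0.14 ]
backR [ 0.838 -0.121  0.14 ]
knob [ 0.638 -0.057  0.235]
postL [0.621 0.139 0.14 ]
postR [ 0.63  -0.128  0.185]
knob top [ 0.63211233 -0.05704375  0.235     ] flask [ 0.41168489 -0.18559489  0.03      ] flasktop [ 0.41262434 -0.18590729  0.17      ] bottle [0.40583875 0.00797473 0.13      ] beaker [ 0.43774483 -0.34983269  0.08      ]
tri [ 0.63560251 -0.05861548  0.22132352] [ 0.6352299  -0.05729481  0.22107666]
gate 213 [-0.02848458  0.62833108] yaw 0.028476877551035906
rod 216 [-0.04963523  0.63041787] yaw 0.049594526043808394
back 518 [0.01457951 0.82037639]
[[ 0.952  0.305 -0.   ]
 [ 0.305 -0.952  0.002]
 [ 0.    -0.002 -1.   ]]
[  0.1   0.2 -15.6]
[ 30.8 -23.6 -15.5]
[ 43.8 -51.  -15.5]
[ 54.6 -71.6  -5.4]
```

>>> apply_moves:
  rows:
    - [[1, -1, -5, 0, 0, 0, 0], [5, -4, -8, 0, 0, 0, 0], [9, -7, -10, 0, 0, 0, 0], [13, -10, -12, 0, 0, 0, 0], [17, -13, -13, 0, 0, 0, 0]]

```text
time: 0.6
tool_pos: [0.311, -0.4565, 0.3722]
orientation: [0.001, 0.988, 0.154, 0.0]
wrist_force: [1.2, -0.2, 0.2]
grip_width: 0.0121
grip_force: 0.0
```

>>> apply_moves:
  rows:
    - [[4, -3, 0, 0, 0, 0, 0], [8, -6, 0, 0, 0, 0, 0], [11, -10, 0, 0, 0, 0, 0], [14, -14, 0, 0, 0, 0, 0], [16, -18.5, 0, 0, 0, 0, 0]]

```text
time: 1.1
tool_pos: [0.4068, -0.2306, 0.3703]
orientation: [-0.0, 0.988, 0.155, -0.0]
wrist_force: [-0.2, -0.0, 0.1]
grip_width: -0.0003
grip_force: 0.0
```

>>> apply_moves:
  rows:
    - [[2, -4.5, 0, 0, 0, 0, 0], [4, -9, 0, 0, 0, 0, 0], [6, -13.5, 0, 0, 0, 0, 0], [8, -18, 0, 0, 0, 0, 0], [10, -22, 0, 0, 0, 0, 0]]

```text
time: 1.6
tool_pos: [0.4339, 0.0095, 0.3707]
orientation: [0.0, 0.988, 0.154, 0.0]
wrist_force: [0.4, -0.1, -0.1]
grip_width: -0.0001
grip_force: 0.0
```

```bash
python3 - <<'E'
from h import *
s=state();print(s['time'],s['tool_pos'],s['wrist_force'],s['grip_width'],rel([.463,.217,.25]),Rt().as_matrix().round(3))
E
```

```text
1.6 [0.43392401 0.00949324 0.37073245] [ 0.37311993 -0.12482628 -0.08992724] -6.800726557223436e-05 [  9.09883727 -18.87389989  12.0745591 ] [[ 0.952  0.305  0.   ]
 [ 0.305 -0.952  0.   ]
 [ 0.     0.    -1.   ]]
```

>>> apply_moves:
  rows:
    - [[2, -4, 1, 0, 0, 0, 0], [4, -8, 3, 0, 0, 0, 0], [6, -12, 6, 0, 0, 0, 0], [8, -16, 8, 0, 0, 0, 0], [9.1, -18.9, 12, 0, 0, 0, 0]]

```text
time: 2.1
tool_pos: [0.4645, 0.2158, 0.2543]
orientation: [-0.0, 0.988, 0.155, 0.002]
wrist_force: [1.3, -0.7, 1.3]
grip_width: -0.0002
grip_force: 0.0
```

```bash
python3 - <<'E'
from h import *
f=grab_frame('wrist');P=cloud(f)
h=cv2.cvtColor(f['color'],cv2.COLOR_RGB2HSV);m=cv2.inRange(h,(4,170,100),(16,255,255))>0
p=P[m&(f['depth']>0)]
q=p[p[:,2]>.085]
for _ in range(4):
    A=np.c_[q[:,:2],np.ones(len(q))];k=np.linalg.lstsq(A,q[:,2],rcond=None)[0];q=q[abs(q[:,2]-A@k)<.005]
print(len(q),k,'ang',np.arctan(np.hypot(*k[:2])),'yaw',np.arctan2(-k[1],-k[0]))
r=cv2.minAreaRect(q[:,:2].astype(np.float32));b=cv2.boxPoints(r);print(r,np.c_[b,np.c_[b,np.ones(4)]@k].round(3))
save(f,'w1.png');print(state()['tool_pos'])
E
```

```text
5270 [-0.62996934 -0.10551146  0.45926814] ang 0.5684217271286877 yaw 0.16594639596081745
((0.5112864375114441, 0.23123377561569214), (0.0423327274620533, 0.19757196307182312), 32.590065002441406) [[0.44  0.303 0.15 ]
 [0.547 0.137 0.1  ]
 [0.582 0.159 0.076]
 [0.476 0.326 0.125]]
[0.45986459 0.2175354  0.24528203]
```

View pics/w1.png

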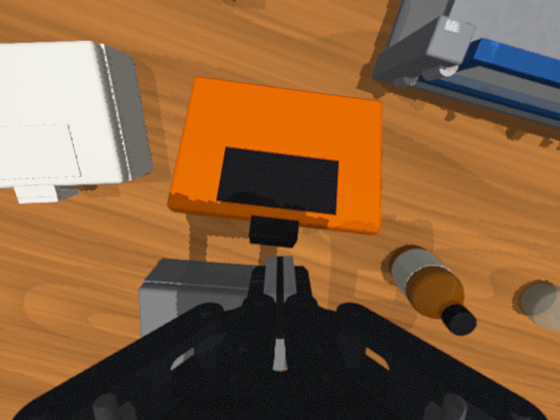

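The wrist view shows the lid (175–382, 80–235) with its catch at (273,230). The lid angle is 0.57 and the heights fit, so I press.

>>> apply_moves:
  rows:
    - [[0.1, 0, 4, 0, 0, 0, 0], [0.2, 0, 7.5, 0, 0, 0, 0], [0.2, 0, 9, 0, 0, 0, 0], [0.2, 0, 11, 0, 0, 0, 0], [0.2, 0, 12.5, 0, 0, 0, 0]]

```text
time: 2.65
tool_pos: [0.4645, 0.2135, 0.1268]
orientation: [0.0, 0.988, 0.154, -0.001]
wrist_force: [-1.0, 0.2, 1.8]
grip_width: -0.0002
grip_force: 0.8
```

>>> apply_moves:
  rows:
    - [[0, 0, 0.5, 0, 0, 0, 0], [0, 0, 1, 0, 0, 0, 0], [0, 0, 1.5, 0, 0, 0, 0], [0, 0, 2, 0, 0, 0, 0], [0, 0, 2, 0, 0, 0, 0]]

```text
time: 3.15
tool_pos: [0.4654, 0.2137, 0.1081]
orientation: [-0.0, 0.988, 0.154, 0.0]
wrist_force: [0.6, -0.3, 0.9]
grip_width: 0.0004
grip_force: 0.5
```

>>> apply_moves:
  rows:
    - [[0, 0, 0.4, 0, 0, 0, 0], [0, 0, 0.8, 0, 0, 0, 0], [0, 0, 1.2, 0, 0, 0, 0], [0, 0, 1.4, 0, 0, 0, 0], [0, 0, 1.4, 0, 0, 0, 0]]

```text
time: 3.65
tool_pos: [0.4648, 0.2136, 0.0938]
orientation: [0.0, 0.988, 0.154, -0.0]
wrist_force: [-0.7, 0.3, -0.1]
grip_width: -0.0001
grip_force: 0.1
```

>>> apply_moves:
  rows:
    - [[0, 0, 0.1, 0, 0, 0, 0], [0, 0, 0.2, 0, 0, 0, 0], [0, 0, 0.3, 0, 0, 0, 0], [0, 0, 0.3, 0, 0, 0, 0]]

```text
time: 4.05
tool_pos: [0.4653, 0.2137, 0.0923]
orientation: [0.0, 0.988, 0.154, -0.001]
wrist_force: [-6.4, -1.6, 11.6]
grip_width: 0.0001
grip_force: 5.6
```

>>> apply_moves:
  rows:
    - [[0, 0, 0.1, 0, 0, 0, 0], [0, 0, 0.2, 0, 0, 0, 0], [0, 0, 0.2, 0, 0, 0, 0]]

```text
time: 4.35
tool_pos: [0.4654, 0.2137, 0.0921]
orientation: [0.0, 0.988, 0.155, -0.001]
wrist_force: [-13.0, -3.4, 24.5]
grip_width: -0.0001
grip_force: 12.5
```

>>> apply_moves:
  rows:
    - [[0, 0, -0.5, 0, 0, 0, 0], [0, 0, -3, 0, 0, 0, 0], [0, 0, -8, 0, 0, 0, 0], [0, 0, -13, 0, 0, 0, 0], [-0.5, 0, -18, 0, 0, 0, 0]]

```text
time: 4.85
tool_pos: [0.4606, 0.2121, 0.2707]
orientation: [-0.0, 0.988, 0.154, 0.0]
wrist_force: [0.9, 0.5, 0.2]
grip_width: -0.0002
grip_force: 0.0
```

```bash
python3 - <<'E'
from h import *
f=grab_frame('wrist');P=cloud(f)
h=cv2.cvtColor(f['color'],cv2.COLOR_RGB2HSV);m=cv2.inRange(h,(4,170,100),(16,255,255))>0
q=P[m&(f['depth']>0)];q=q[q[:,2]>.065]
for _ in range(4):
    A=np.c_[q[:,:2],np.ones(len(q))];k=np.linalg.lstsq(A,q[:,2],rcond=None)[0];q=q[abs(q[:,2]-A@k)<.005]
print(len(q),k,np.median(q,0),q.min(0),q.max(0))
g=grab_frame('wrist')
# pen: yaw via blue gate frame in view
m=cv2.inRange(h,(105,130,40),(125,255,255))>0
print(m.sum());q=P[m&(f['depth']>0)];print(np.median(q,0) if len(q) else 0)
s=state();print(s['tool_pos'],s['wrist_force'],'above knob',rel([.6,-.057,.36]))
E
```

```text
13820 [-0.01246924 -0.00926866  0.08645645] [0.51217254 0.24040628 0.07790254] [ 0.39240118 -0.01002931  0.07291643] [0.57223979 0.32306706 0.08616384]
3721
[0.62561604 0.07426488 0.13862251]
[0.46426328 0.21297158 0.2774848 ] [ 1.07327939  0.13206032 -0.1430132 ] above knob [ 4.82429212 29.86391704 -8.12720066]
```

Lid is flat at 78 mm with slope about 0.015, so it is shut. Next I go above the knob, turning so that the fingers close across the rod and opening them.

>>> apply_moves:
  rows:
    - [[0.5, 3, -4, 0, 0, -0.14, 4], [1, 7, -6, 0, 0, -0.28, 4], [2, 11.5, -8, 0, 0, -0.42, 4], [3, 16, -8.5, 0, 0, -0.56, 4], [3.5, 20.5, -8.5, 0, 0, -0.7, 4]]

```text
time: 5.45
tool_pos: [0.5579, 0.0257, 0.3549]
orientation: [0.001, 0.874, 0.486, 0.001]
wrist_force: [-0.7, 1.1, -0.9]
grip_width: 0.0396
grip_force: 0.0
```

```bash
python3 - <<'E'
from h import *
s=state();print(s['tool_pos'],rel([.635,-.1,.36]),'yaw',Rt().as_matrix()[:,0])
E
```

```text
[0.55788965 0.02572242 0.35491041] [-6.6181885  13.18142191 -0.47966782] yaw [0.52713634 0.84977967 0.00133713]
```

>>> apply_moves:
  rows:
    - [[-1.5, 3, 0, 0, 0, -0.14, 4.5], [-3, 6, 0, 0, 0, -0.28, 4.5], [-4.5, 9, 0, 0, 0, -0.42, 4.5], [-6, 12, 0, 0, 0, -0.56, 4.5], [-7.2, 13.8, -0.4, 0, 0, -0.58, 4.5]]

```text
time: 5.95
tool_pos: [0.6356, -0.1089, 0.3557]
orientation: [-0.001, 0.7, 0.714, -0.001]
wrist_force: [-0.3, 0.7, 1.0]
grip_width: 0.0452
grip_force: 0.0
```

```bash
python3 - <<'E'
from h import *
f=grab_frame('wrist');P=cloud(f);save(f,'w2.png')
h=cv2.cvtColor(f['color'],cv2.COLOR_RGB2HSV);m=cv2.inRange(h,(0,150,90),(5,255,255))|cv2.inRange(h,(172,150,90),(180,255,255))
n,l,s,c=cv2.connectedComponentsWithStats(m)
for i in range(1,n):
    if s[i][4]>30:
        p=P[(l==i)&(f['depth']>0)];t=p[p[:,2]>p[:,2].max()-.006]
        print(s[i],np.median(p,0).round(4),len(t),'top face',cv2.minEnclosingCircle(t[:,:2].astype(np.float32)),t.mean(0).round(4))
m=cv2.inRange(h,(105,130,40),(125,255,255))>0
q=P[m&(f['depth']>0)];q=q[(q[:,2]>.13)&(q[:,2]<.15)]
if len(q)>50:print('gate',len(q),cv2.fitLine(q[:,:2].astype(np.float32),cv2.DIST_HUBER,0,.01,.01).ravel(),q.min(0),q.max(0))
q=P[(P[...,2]>.152)&(P[...,2]<.2)&(abs(P[...,0]-.635)<.02)&(P[...,1]>-.04)]
if len(q)>50:print('rod',len(q),cv2.fitLine(q[:,:2].astype(np.float32),cv2.DIST_HUBER,0,.01,.01).ravel(),q.min(0),q.max(0))
s=state();print(s['tool_pos'],Rt().as_matrix()[:,0],f['cam_to_world'].round(3).tolist())
E
```

```text
[266 133  29  30 652] [ 0.6352 -0.0559  0.2343] 638 top face ((0.6352412700653076, -0.056091055274009705), 0.011839284561574459) [ 0.6352 -0.0559  0.2343]
gate 308 [ 0.06648302 -0.99778754  0.6284374   0.06512214] [0.62174546 0.0544483  0.13730806] [0.63481916 0.07454786 0.14188718]
rod 1572 [ 0.05599616 -0.99843097  0.6316175   0.01044251] [ 0.61732214 -0.0396602   0.15211152] [0.64401029 0.04804381 0.19949763]
[ 0.6363559  -0.11131308  0.35663107] [-0.01713326  0.99985206 -0.00151776] [[1.0, 0.02, 0.004, 0.635], [0.02, -0.951, -0.307, -0.03], [-0.002, 0.308, -0.952, 0.484], [0.0, 0.0, 0.0, 1.0]]
```

View pics/w2.png

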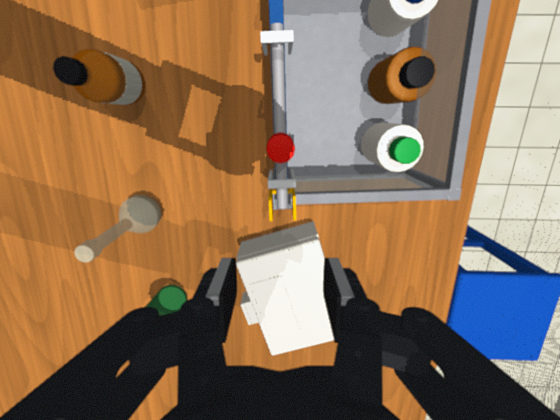

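The wrist view shows the knob at (281,148), the keeper with yellow cheeks at (283,200), and the rod running up to the guide at (278,37). I descend over the knob with the fingers open.

>>> apply_moves:
  rows:
    - [[3, 0, 1, 0, 0, -0.03, 5.5], [5.5, 0, 4, 0, 0, -0.03, 5.5], [5.5, 0, 8, 0, 0, -0.03, 5.5], [5.5, 0, 9, 0, 0, -0.03, 5.5], [5.5, 0, 9, 0, 0, -0.03, 5.5]]

```text
time: 6.5
tool_pos: [0.6328, -0.0516, 0.2654]
orientation: [-0.002, 0.69, 0.724, -0.001]
wrist_force: [-0.5, 0.8, 1.5]
grip_width: 0.0547
grip_force: 0.0
```

```bash
python3 - <<'E'
from h import *
s=state();print(s['tool_pos'],rel([.6352,-.056,.2165]),Rt().as_matrix()[:,0])
E
```

```text
[ 0.63278252 -0.05158666  0.26542188] [-0.45931022  0.24193503  4.89052406] [-0.04877549  0.99880883  0.00137175]
```

>>> apply_moves:
  rows:
    - [[-0.5, 0.25, 2, 0, 0, 0, 5.5], [-0.5, 0.25, 4, 0, 0, 0, 5.5], [-0.5, 0.25, 4.9, 0, 0, 0, 5.5], [-0.5, 0.25, 4.9, 0, 0, 0, 5.5]]

```text
time: 6.9
tool_pos: [0.6366, -0.0571, 0.2192]
orientation: [-0.0, 0.69, 0.724, -0.0]
wrist_force: [-1.0, -0.4, -0.3]
grip_width: 0.0549
grip_force: 0.0
```

>>> apply_moves:
  rows:
    - [[0, 0, 0, 0, 0, 0, 2], [0, 0, 0, 0, 0, 0, 2], [0, 0, 0, 0, 0, 0, 2], [0, 0, 0, 0, 0, 0, 2], [0, 0, 0, 0, 0, 0, 2]]
  grip_force: 40

```text
time: 7.4
tool_pos: [0.6361, -0.0571, 0.2212]
orientation: [-0.0, 0.69, 0.724, -0.001]
wrist_force: [-7.1, -0.5, 5.3]
grip_width: 0.0225
grip_force: 39.1
```

>>> apply_moves:
  rows:
    - [[0, 0, -0.4, 0, 0, 0, 2], [0, 0, -0.8, 0, 0, 0, 2], [0, 0, -1.2, 0, 0, 0, 2], [0, 0, -1.5, 0, 0, 0, 2], [0, 0, -1.5, 0, 0, 0, 2]]

```text
time: 7.9
tool_pos: [0.6358, -0.0569, 0.2344]
orientation: [-0.001, 0.69, 0.724, -0.001]
wrist_force: [-5.8, -1.6, -1.3]
grip_width: 0.0228
grip_force: 39.3
```

>>> apply_moves:
  rows:
    - [[0, 0, -0.15, 0, 0, 0, 2], [0.7, 0, -0.15, 0, 0, 0, 2], [1.4, 0, -0.15, 0, 0, 0, 2], [2.0, 0, -0.15, 0, 0, 0, 2], [2.0, 0, -0.15, 0, 0, 0, 2]]

```text
time: 8.4
tool_pos: [0.6345, -0.0359, 0.2353]
orientation: [-0.001, 0.689, 0.724, -0.001]
wrist_force: [-6.8, -0.5, -1.5]
grip_width: 0.0225
grip_force: 39.3
```

>>> apply_moves:
  rows:
    - [[0.7, 0, 0, 0, 0, 0, 2], [1.4, 0, 0, 0, 0, 0, 2], [2.0, 0, 0, 0, 0, 0, 2], [2.0, 0, 0, 0, 0, 0, 2]]

```text
time: 8.8
tool_pos: [0.6334, -0.0159, 0.2353]
orientation: [-0.002, 0.689, 0.724, -0.001]
wrist_force: [-7.1, 0.2, -0.7]
grip_width: 0.0231
grip_force: 39.3
```

```bash
python3 - <<'E'
from h import *
f=grab_frame('wrist');save(f,'w3.png')
s=state();print(s['tool_pos'],s['wrist_force'],s['wrist_torque'],s['grip_width'])
Rm=Rt();print(Rm.as_matrix().round(3))
H=np.array([.6352,-.056])+.185*np.array([-.05,.9987]);print('hinge',H)
t=s['tool_pos'][:2]
for a in np.radians([5,10,15,20,25,27]):
    c,n=np.cos(-a),np.sin(-a);p=H+np.array([[c,-n],[n,c]])@(t-H)
    d=Rm.inv().apply(np.r_[p-t,0])*100;print(np.degrees(a).round(),p.round(4),d.round(2),'turn z',a.round(3))
E
```

```text
[ 0.63335546 -0.01601587  0.23518905] [-6.88520362  0.20056817 -0.73509824] [ 0.02178185  0.93576955 -0.12530895] 0.022522904821440856
[[-0.049  0.999 -0.004]
 [ 0.999  0.049  0.001]
 [ 0.001 -0.004 -1.   ]]
hinge [0.62595   0.1287595]
5.0 [ 0.6207 -0.0161] [ 0.05 -1.26  0.  ] turn z 0.087
10.0 [ 0.6081 -0.0151] [ 0.22 -2.52  0.01] turn z 0.175
15.0 [ 0.5956 -0.013 ] [ 0.49 -3.75  0.02] turn z 0.262
20.0 [ 0.5834 -0.0098] [ 0.87 -4.96  0.02] turn z 0.349
25.0 [ 0.5715 -0.0056] [ 1.35 -6.13  0.03] turn z 0.436
27.0 [ 0.5668 -0.0036] [ 1.57 -6.58  0.03] turn z 0.471
```

View pics/w3.png

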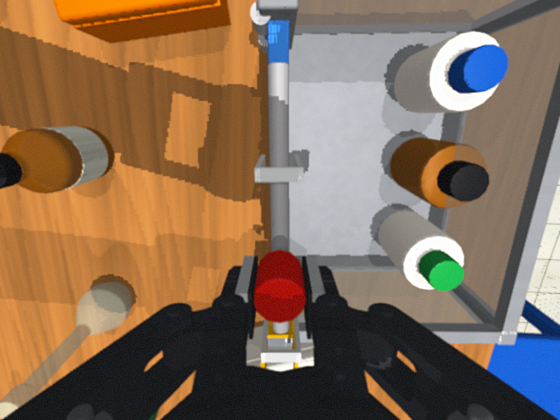

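The knob at (280,285) is held in the fingers and the nose is drawn out of the keeper; the rod reaches past the guide at (278,170). I swing the gate.

>>> apply_moves:
  rows:
    - [[0, -0.6, 0, 0, 0, 0.04, 2], [0.05, -1.26, 0, 0, 0, 0.087, 2], [0.13, -1.9, 0, 0, 0, 0.13, 2], [0.22, -2.52, 0, 0, 0, 0.175, 2], [0.22, -2.52, 0, 0, 0, 0.175, 2]]

```text
time: 9.35
tool_pos: [0.6096, -0.0157, 0.2363]
orientation: [0.001, 0.75, 0.661, 0.001]
wrist_force: [1.1, -1.4, -2.2]
grip_width: 0.023
grip_force: 39.5
```

>>> apply_moves:
  rows:
    - [[0.02, -0.8, 0, 0, 0, 0.055, 2], [0.09, -1.6, 0, 0, 0, 0.11, 2], [0.22, -2.52, 0, 0, 0, 0.175, 2], [0.35, -3.15, 0, 0, 0, 0.22, 2], [0.52, -3.85, 0, 0, 0, 0.27, 2]]

```text
time: 9.85
tool_pos: [0.5725, -0.006, 0.2363]
orientation: [0.001, 0.832, 0.554, 0.001]
wrist_force: [1.2, -1.5, -1.6]
grip_width: 0.0227
grip_force: 39.7
```

>>> apply_moves:
  rows:
    - [[0, 0, 0, 0, 0, 0, 2], [0, 0, 0, 0, 0, 0, 2], [0, 0, 0, 0, 0, 0, 2], [0, 0, 0, 0, 0, 0, 2], [0, 0, 0, 0, 0, 0, 2]]

```text
time: 10.35
tool_pos: [0.5723, -0.0058, 0.2357]
orientation: [0.0, 0.832, 0.554, 0.0]
wrist_force: [1.0, -0.9, -2.0]
grip_width: 0.0229
grip_force: 39.8
```

```bash
python3 - <<'E'
from h import *
s=state();print(s['tool_pos'],s['wrist_force'],s['wrist_torque'],s['grip_width'],s['grip_force'])
d=s['tool_pos'][:2]-[.626,.129];print('gate deg',np.degrees(np.arctan2(-d[0],-d[1]))+2.9,np.hypot(*d))
f=grab_frame('top');P=cloud(f)
h=cv2.cvtColor(f['color'],cv2.COLOR_RGB2HSV);m=(cv2.inRange(h,(4,180,120),(16,255,255))>0);m[:, :180]=0;m[:,260:]=0;m[:170]=0;m[245:]=0
q=P[m];q=q[q[:,2]>.065];print('lid z',np.percentile(q[:,2],[5,50,95]))
g=grab_frame('scene')
cv2.imwrite('pics/end.png',np.vstack([cv2.resize(f['color'][80:260,150:430],(700,450))[:,:,::-1][:330],cv2.resize(g['color'][150:340,130:430],(700,443))[:,:,::-1][:270]]))
E
```

```text
[ 0.57229294 -0.0057902   0.23571609] [ 0.99437232 -0.9341254  -1.99884505] [-0.01796659 -0.33086004  0.18894791] 0.02289636195277843 39.758543372154236
gate deg 24.624773514282037 0.14509598718811592
lid z [0.06812077 0.06847867 0.07403462]
```

View pics/end.png

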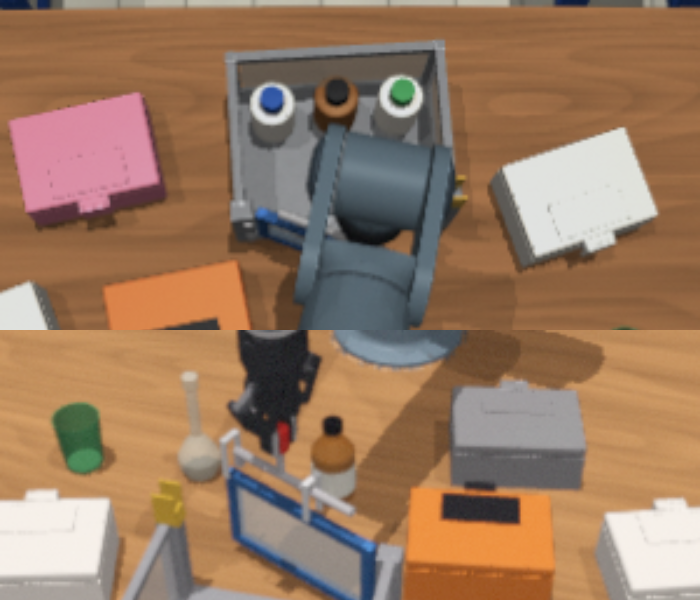

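The gate is open about 25° with the knob held (280,435 in the lower half). The lid is shut, and the flask, beaker and bottle are where they stood.

```bash
python3 -c "
from bench import job_done
print(job_done())"
```

```text
the job is handed in; nothing more can be done
None
```

The case lid is pressed shut, the bolt is drawn about 40 mm clear of the keeper, and the gate is held ajar at about 25° by its knob; the job is handed in after about 10 s of robot time.

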